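# Make up a mirror kit and a lens kit from the optics stock

### The arm

A 6-joint arm with a two-finger parallel gripper is mounted at the origin on the work surface. World frame = base frame: x ahead of the robot, y to its left, z up, the work surface at z = 0. Lengths are in m, angles in rad, forces in N, time in s.
With the tool pointing down it reaches from about 0.2 to 0.875 m from the base axis. Payload 3.4 kg.
Tool frame: the origin (TCP) lies between the finger pads; the fingertips stand 14 mm ahead of it and the grasp point (between the pads) lies 5 mm behind it; z points along the fingers, y is the direction in which the jaws open and shut (so a half turn about z gives the same grasp; the last joint's range is limited). The gripper opens to 94 mm and grips with 3 to 60 N. Pads are 16 mm wide; open, the fingers measure 119 mm over their backs; the gripper's body (75 mm by 177 mm) begins 78 mm behind the grasp point.
Start: joints at [-1.246, 0.276, 1.505, -0, 1.361, -0.121], TCP at [0.248, -0.519, 0.219] pointing down, gripper open.
Joint ranges: [-2.89, 2.89], [-0.75, 2.08], [0.22, 2.7], [-1.18, 4.32], [0.11, 2.71], [-2.7, 2.7]. Speed limits (rad/s): [2.57, 2.57, 3.14, 3.14, 3.14, 3.14].

### API

Orientations are given as a unit quaternion [w, x, y, z].
In Python, from plant import manip gives the robot as it stands. The module is installed in compiled form; this text tells all that it offers.
- The arm moves only by the tool drive_tool, never from a script. Its argument "targets" is a list of rows, each a list of 3 entries, a list of its own where there are three numbers: the gripper's target within -1 to 1 (shut at 1, half-way at 0, fully open at -1), then the shift along the tool's x, y, z in cm, then the turn about the tool's z in rad. A call has 1 to 20 rows; each row shifts and turns the commanded pose from where the row before left it, along the tool's axes as they then stand; what a row does not reach is not made up. A row lasts 1/12 s, in which the tool goes at most 41.7 mm and 7.16 degrees, less where a joint would pass 70% of its speed; a pose out of reach is approached as far as the arm can. A call with a gripper value outside its range is refused whole. The fingers move at their own pace and stop on an object; the grip force is fixed at half the most. Time passes only in rows, so rows that do not move let the fingers close. It gives the time, the measured TCP pose, the force and the opening at its end, in the units of the state.
- manip.sense(): the state, without advancing time (a new reading comes with each control period).
- manip.grab_frame(name): name is "scene" or "side" or "wrist"; returns a dict with "img" (384x512x3 uint8, red, green, blue), "range_z" (384x512 float32, m along the optical axis (not along the pixel's ray), 0 where there is no reading), "fx", "fy", "cx", "cy" (pixels), "dist_coeffs" ([k1, k2, p1, p2, k3] as OpenCV has them; the pictures are not rectified), "R" (3x3) and "t" (3): a world point X has camera coordinates R X + t; the wrist camera has in their place "tool_from_camera" (4x4, takes a point from camera to tool coordinates, whose origin is the TCP and whose axes are the flange's). Camera axes: x right, y down, z forward; pixel columns grow to the right and rows downward; lengths in m; the calibration is good to about 2 mm. A picture is of the moment at which its call begins: read the wrist's pose just before it.
- manip.hand_in(): hands the job in, once; it reports no verdict.
The state is a dict: "time": time; "qpos": joint angles; "joint_vel": joint speeds; "tau": joint torques, N m; "tcp_pos": TCP position; "ee_rot": TCP orientation; "ft_force": force on the tool from outside, world axes, zero at the start; "wrist_torque": the same for the moment, N m; "width": opening from 0.0 (shut) to 1.0 (fully open).
Only numpy, scipy, OpenCV 4.12 (cv2) and the standard library are available. Lean on these libraries where they do the work, as an engineer would, in place of code of your own. Each camera call takes 0.05 s, during which the arm holds its last target. There are 200 camera calls.

### The job

Make up the two kits for the optics class: the tall post holder, the adjustable mirror mount and the angle bracket go into the three-pocket tray, the short post holder and the long lens tube into the two-pocket tray. Put one part in each pocket, in any order, set down gently (not dropped) to stand upright and flat on the pocket's floor, as they stand on the table now. The short lens tube and the plain lens plate belong to neither kit: leave them standing where they are.

Things in the scene. Friction and masses are not known exactly. Their poses are not given: they have to be found in the camera images.
- tray3: White plastic tray, three equal pockets in a row along its x: 228 mm long (x), 82 wide (y), 16 high; walls, dividers, floor 3 mm. Pockets are 72 (x) by 76 mm (y) inside, centred at x = -75, 0 and +75 mm, y = 0, floor at z = 3. Origin: centre of the underside, z up. Loose, about 800 g; left or right of the stock, its x within 17 degrees of the base's x.
- tray2: White plastic tray, two equal pockets in a row along its x: 153 mm long (x), 82 wide (y), 16 high; walls, dividers, floor 3 mm. Pockets are 72 (x) by 76 mm (y) inside, centred at x = -37.5 and +37.5 mm, y = 0, floor at z = 3. Origin: centre of the underside, z up. Loose, about 600 g; left or right of the stock, its x within 17 degrees of the base's x.
- holder_tall: The taller of two black post holders: upright cylinder 80 mm tall, 25 mm in diameter, round foot 32 mm in diameter and 6 mm high, open bore on top. A steel thumbscrew 11 mm in diameter sticks out along the body's +x to 27 mm from the axis, 15 mm below the top: grip it along y. Origin: centre of the underside, z up. About 100 g.
- holder_short: The shorter of two black post holders: upright cylinder 55 mm tall, 25 mm in diameter, round foot 32 mm in diameter and 6 mm high, open bore on top. A steel thumbscrew 11 mm in diameter sticks out along the body's +x to 27 mm from the axis, 15 mm below the top: grip it along y. Origin: centre of the underside, z up. About 70 g.
- tube_long: Long lens tube: black smooth cylinder, 30 mm in diameter and 75 mm tall, standing on end, knurled band and a glass lens at its top, no thumbscrew. Origin: centre of the underside, z up. About 90 g.
- mirror_mount: Adjustable mirror mount standing on edge: two parallel black plates 48 mm wide (y) and 50 high, together 26 thick (x from -13 to +13). Round mirror on the -x face (to x = -16); three steel adjuster screws 11 mm in diameter stick out of the +x face to x = +27. Grip across the 48 mm width (y), near the top. Origin: underside, under the middle of the two plates, z up. About 140 g.
- bracket: Black L-shaped angle bracket: foot 50 mm (x) by 45 (y) by 10 high, flat on the table, and an upright leg 10 mm thick from x = +15 to +25, 45 wide (y), reaching 56 mm above the underside. Grip the leg across its thickness (along x, centred on x = +20). Origin: centre of the foot's underside, z up. About 120 g.
- tube_short: Short lens tube: like the long one, 30 mm in diameter but only 40 mm tall, standing on end. In neither kit: stays in the stock. Origin: centre of the underside, z up.
- lens_plate: Plain lens plate: one black square plate 48 mm wide (along y), 48 mm high and 20 mm thick (along x) with a lens in the middle, standing on edge, without adjuster screws. In neither kit: stays in the stock. Origin: centre of the underside, z up.
Things that resemble listed ones, but are neither listed nor needed, are in the scene too. Leave any yellow look-alike of the holder_tall alone. What is shaped like the holder_short but red is not meant.

How it is judged:
At the end, for the whole second after the job is handed in: Each named part alone in a pocket of its named tray: origin within 30 mm (x), 32 mm (y) of the pocket centre, underside within 5 mm of the floor, tilt under 0.1 rad, released, at rest; trays flat; short tube and lens plate upright within 20 mm of their starts (((x of holder_tall in the frame of tray3 between -0.105 and -0.045 m and y of holder_tall in the frame of tray3 between -0.032 and 0.032 m) or (x of mirror_mount in the frame of tray3 between -0.105 and -0.045 m and y of mirror_mount in the frame of tray3 between -0.032 and 0.032 m) or (x of bracket in the frame of tray3 between -0.105 and -0.045 m and y of bracket in the frame of tray3 between -0.032 and 0.032 m)) and ((x of holder_tall in the frame of tray3 between -0.03 and 0.03 m and y of holder_tall in the frame of tray3 between -0.032 and 0.032 m) or (x of mirror_mount in the frame of tray3 between -0.03 and 0.03 m and y of mirror_mount in the frame of tray3 between -0.032 and 0.032 m) or (x of bracket in the frame of tray3 between -0.03 and 0.03 m and y of bracket in the frame of tray3 between -0.032 and 0.032 m)) and ((x of holder_tall in the frame of tray3 between 0.045 and 0.105 m and y of holder_tall in the frame of tray3 between -0.032 and 0.032 m) or (x of mirror_mount in the frame of tray3 between 0.045 and 0.105 m and y of mirror_mount in the frame of tray3 between -0.032 and 0.032 m) or (x of bracket in the frame of tray3 between 0.045 and 0.105 m and y of bracket in the frame of tray3 between -0.032 and 0.032 m)) and z of holder_tall in the frame of tray3 between -0.001 and 0.008 m and angle between each of holder_tall, mirror_mount, bracket, holder_short, tube_long, tube_short, lens_plate's own z axis and vertical below 0.1 rad and linear speed of each of holder_tall, mirror_mount, bracket, tray3, holder_short, tube_long, tray2 below 0.02 m/s and contact force between the fingers and holder_tall below 0.05 N and z of mirror_mount in the frame of tray3 between -0.001 and 0.008 m and contact force between the fingers and mirror_mount below 0.05 N and z of bracket in the frame of tray3 between -0.001 and 0.008 m and contact force between the fingers and bracket below 0.05 N and angle between each of tray3, tray2's own z axis and vertical below 0.05 rad and height (world z) of each of tray3, tray2 below 0.006 m and ((x of holder_short in the frame of tray2 between -0.0675 and -0.0075 m and y of holder_short in the frame of tray2 between -0.032 and 0.032 m) or (x of tube_long in the frame of tray2 between -0.0675 and -0.0075 m and y of tube_long in the frame of tray2 between -0.032 and 0.032 m)) and ((x of holder_short in the frame of tray2 between 0.0075 and 0.0675 m and y of holder_short in the frame of tray2 between -0.032 and 0.032 m) or (x of tube_long in the frame of tray2 between 0.0075 and 0.0675 m and y of tube_long in the frame of tray2 between -0.032 and 0.032 m)) and z of holder_short in the frame of tray2 between -0.001 and 0.008 m and contact force between the fingers and holder_short below 0.05 N and z of tube_long in the frame of tray2 between -0.001 and 0.008 m and contact force between the fingers and tube_long below 0.05 N and distance of each of tube_short, lens_plate from where it was at the start of the episode below 0.02 m); the robot touches nothing.
It fails at once if the short lens tube is shifted by more than 20 mm or tipped over (distance of tube_short from where it was at the start of the episode above 0.02 m or angle between tube_short's own z axis and vertical above 0.4 rad).
It fails at once if the plain lens plate is shifted by more than 20 mm or tipped over (distance of lens_plate from where it was at the start of the episode above 0.02 m or angle between lens_plate's own z axis and vertical above 0.4 rad).
It fails at once if a part is dropped or thrown (moves faster than 0.5 m/s while the fingers do not touch it) ((linear speed of holder_tall above 0.5 m/s and contact force between the fingers and holder_tall below 0.02 N) or (linear speed of mirror_mount above 0.5 m/s and contact force between the fingers and mirror_mount below 0.02 N) or (linear speed of bracket above 0.5 m/s and contact force between the fingers and bracket below 0.02 N) or (linear speed of holder_short above 0.5 m/s and contact force between the fingers and holder_short below 0.02 N) or (linear speed of tube_long above 0.5 m/s and contact force between the fingers and tube_long below 0.02 N)).
It also fails if it takes over 134 s, if anything falls off the work surface, if the arm or the gripper's body presses on something with over 40 N, if the wrist force passes 120 N, or if a joint passes its speed limit or range.

## Working session

There is one attempt and no reset: what is moved stays moved. The work goes in short steps, Python scripts to look and compute and a tool call to move; the robot and the scene stay as the last step left them, time stands still between calls to the robot, and variables do not carry over. Pictures are saved under pics/ and viewed, about 12 in all and at most 16, crops included, and the job is handed in when it is done.

Besides the shell and the picture viewer there is one more tool, called after "Request:" by a JSON object that holds its "api" and its "payload". drive_tool: Moves the arm, as the interface text tells. Its arguments: {"type":"object","properties":{"targets":{"type":"array","items":{"type":"array"}}},"required":["targets"]}

```bash
mkdir -p pics
cat > h.py <<'E'
import numpy as np, cv2
from plant import manip
def grab(n,save=None):
    s=manip.sense(); f=manip.grab_frame(n)
    if save: cv2.imwrite('pics/'+save,f['img'][:,:,::-1])
    return s,f
def q2R(q):
    from scipy.spatial.transform import Rotation as Ro
    return Ro.from_quat([q[1],q[2],q[3],q[0]]).as_matrix()
def pose(s,f):
    "camera-to-world R,t"
    if 'R' in f:
        R=np.array(f['R']);return R.T,-R.T@np.array(f['t'])
    T=np.array(f['tool_from_camera']);R=q2R(s['ee_rot'])
    return R@T[:3,:3],R@T[:3,3]+np.array(s['tcp_pos'])
def K(f): return np.array([[f['fx'],0,f['cx']],[0,f['fy'],f['cy']],[0,0,1.]])
def cloud(s,f):
    h,w=f['range_z'].shape
    uv=np.stack(np.meshgrid(np.arange(w),np.arange(h)),-1).reshape(-1,1,2).astype(np.float64)
    n=cv2.undistortPoints(uv,K(f),np.array(f['dist_coeffs'])).reshape(h,w,2)
    z=f['range_z'];P=np.dstack([n[...,0]*z,n[...,1]*z,z]);R,t=pose(s,f)
    W=P@R.T+t; W[z==0]=np.nan
    return W
E
python3 - <<'E'
from h import *
s,f=grab('scene','s1.png'); print(s, f['R'],f['t'],f['fx'])
np.save('sc.npy',cloud(s,f))
s,f=grab('side','d1.png'); print(f['R'],f['t'])
np.save('sd.npy',cloud(s,f))
a=cv2.imread('pics/s1.png');b=cv2.imread('pics/d1.png')
E
```

```text
{'time': 0.0, 'qpos': array([-1.24601163e+00,  2.76590329e-01,  1.50609249e+00,  6.60604183e-06,
        1.36072845e+00, -1.20979244e-01]), 'joint_vel': array([-0.00233338, -0.00204093,  0.00075409, -0.00140701, -0.00142433,
       -0.00048131]), 'tau': array([ 1.67429302e-03, -4.04571927e+01, -2.37221324e+01,  7.04716332e-02,
        3.42634355e-02, -1.36374615e-04]), 'tcp_pos': array([ 0.24774427, -0.51829262,  0.2186236 ]), 'ee_rot': array([-9.04921139e-04,  9.75264216e-01,  2.21040456e-01, -8.92878278e-05]), 'ft_force': array([-0.67695706, -0.36434063,  0.80461211]), 'wrist_torque': array([ 0.023635  ,  0.02813966, -0.01469624]), 'width': 1.003045120536904} [[-0.73016378  0.6832126  -0.00902152]
 [ 0.42722457  0.44620022 -0.78637429]
 [-0.53323542 -0.57803625 -0.61768445]] [ 0.39917065 -0.20397665  1.31116626] 410.0906351012685
[[-0.97054823 -0.23984287  0.02261695]
 [-0.15570539  0.5528862  -0.81857968]
 [ 0.1838259  -0.79799264 -0.57394755]] [0.54410307 0.11836575 0.94101514]
```

View pics/s1.png

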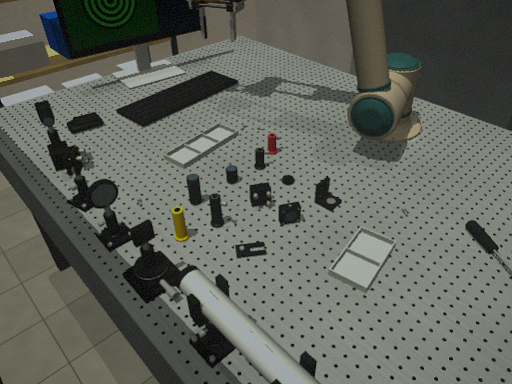

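View pics/d1.png

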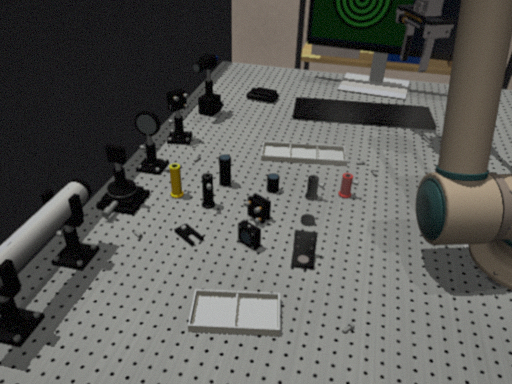

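The scene view shows tall holder at (216,210), long tube (194,189), short tube (232,174), short holder (260,158), red and yellow look-alikes, two plates at (261,194) and (290,213), bracket (328,195), tray3 at (203,146), and tray2 at (363,258). The side view agrees. Next I'll build a top map from both depth images.

Run:
```python
from h import *
H=np.zeros((600,700))  # rows: x .9->.. 1px=1.5mm ; y left
Col=np.zeros((600,700,3),np.uint8)
for c,p in (('sc','s1'),('sd','d1')):
    W=np.load(c+'.npy').reshape(-1,3);I=cv2.imread(f'pics/{p}.png').reshape(-1,3)
    ok=np.isfinite(W[:,0])&(W[:,2]<.12); W=W[ok];I=I[ok]
    o=np.argsort(W[:,2]);W=W[o];I=I[o]
    r=((.95-W[:,0])/.0015).astype(int);q=((.52-W[:,1])/.0015).astype(int)
    k=(r>=0)&(r<600)&(q>=0)&(q<700)
    b=k.copy(); b[k]=W[k,2]>=H[r[k],q[k]]
    H[r[b],q[b]]=W[b,2];Col[r[b],q[b]]=I[b]
m=cv2.morphologyEx((H>.010).astype(np.uint8),cv2.MORPH_CLOSE,np.ones((5,5)))
n,l,st,ce=cv2.connectedComponentsWithStats(m)
for i in range(1,n):
    if st[i,4]<60: continue
    ys,xs=np.where(l==i); z=H[l==i]
    (cx,cy),wh,a=cv2.minAreaRect(np.c_[xs,ys].astype(np.float32))
    print(i,'c',np.round([.95-cy*.0015,.52-cx*.0015],3),'wh',np.round(np.array(wh)*1.5),'a',round(a),'zmax',round(np.percentile(z,98),3))
V=cv2.dilate(Col,np.ones((3,3)))
for k in range(0,7): # grid
    y=int((.95-(.1*k+.2))/.0015); cv2.line(V,(0,y),(699,y),(0,80,255),1); cv2.putText(V,f'x{.1*k+.2:.1f}',(2,y),0,.4,(0,0,255))
for k in range(-5,6):
    x=int((.52-.1*k)/.0015); cv2.line(V,(x,0),(x,599),(0,80,255),1); cv2.putText(V,f'y{.1*k:.1f}',(x,12),0,.4,(0,0,255))
cv2.imwrite('pics/top.png',V)
```

```text
1 c [0.87 0.05] wh [ 93. 130.] a 90 zmax 0.114
2 c [0.871 0.312] wh [ 68. 263.] a 89 zmax 0.119
3 c [ 0.87  -0.126] wh [66. 66.] a 90 zmax 0.119
5 c [ 0.862 -0.296] wh [66. 68.] a 74 zmax 0.118
17 c [ 0.83  -0.496] wh [71. 72.] a 11 zmax 0.108
20 c [0.85  0.194] wh [10. 40.] a 73 zmax 0.119
26 c [ 0.765 -0.027] wh [28. 29.] a 72 zmax 0.082
29 c [0.69  0.107] wh [29. 46.] a 32 zmax 0.016
31 c [ 0.674 -0.001] wh [27. 44.] a 49 zmax 0.082
33 c [ 0.668 -0.105] wh [33. 32.] a 90 zmax 0.077
37 c [ 0.503 -0.3  ] wh [233.  92.] a 82 zmax 0.017
38 c [0.528 0.292] wh [157.  87.] a 78 zmax 0.018
39 c [0.558 0.013] wh [45. 53.] a 29 zmax 0.051
40 c [0.553 0.103] wh [24. 54.] a 29 zmax 0.05
41 c [ 0.534 -0.523] wh [86. 10.] a 90 zmax 0.017
42 c [ 0.549 -0.107] wh [29. 33.] a 23 zmax 0.042
43 c [ 0.446 -0.106] wh [42. 28.] a 90 zmax 0.056
44 c [0.438 0.122] wh [50. 52.] a 90 zmax 0.057
45 c [ 0.445 -0.005] wh [31. 33.] a 53 zmax 0.013
48 c [ 0.37  -0.133] wh [27. 41.] a 30 zmax 0.056
49 c [0.312 0.458] wh [144.  25.] a 30 zmax 0.026
54 c [0.145 0.062] wh [192. 128.] a 81 zmax 0.119
```

View pics/top.png

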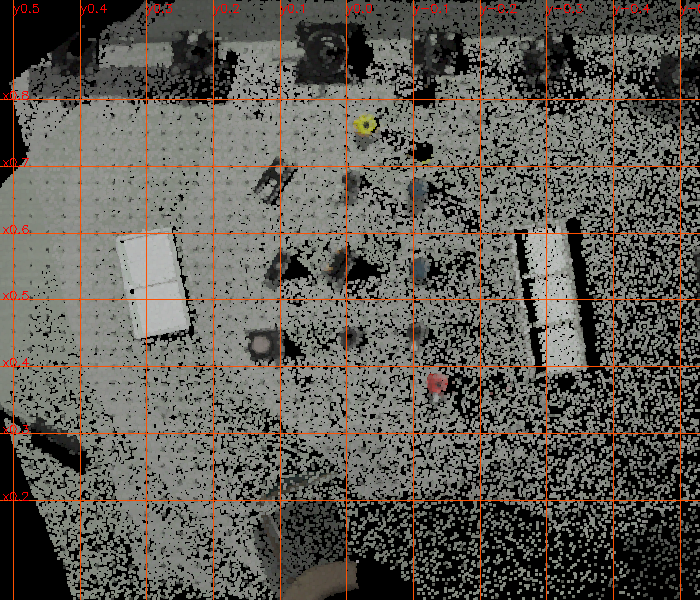

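Request:
{"api": "drive_tool", "payload": {"targets": [[-1,[0,0,-3],0],[-1,[0,0,-3],0],[-1,[3,-2.1,-1.2],0],[-1,[3,-2.1,-1.2],0],[-1,[3,-2.1,-1.2],0],[-1,[3,-2.1,-1.2],0],[-1,[3,-2.1,-1.2],0],[-1,[3,-2.1,-1.2],0],[-1,[3,-2.1,-1.2],0],[-1,[3,-2.1,-1.2],0],[-1,[3,-2.1,-1.2],0],[-1,[3,-2.1,-1.2],0],[-1,[3,-2.1,-1.2],0],[-1,[3,-2.1,-1.2],0],[-1,[3,-2.1,-1.2],0],[-1,[3,-2.1,-1.2],0],[-1,[0,0,0],0.11],[-1,[0,0,0],0.11],[-1,[0,0,0],0.11],[-1,[0,0,0],0.11]]}}

```text
time: 1.77
tcp_pos: [0.5002, -0.0719, 0.447]
ee_rot: [-0.0, 1.0, 0.001, -0.001]
ft_force: [-0.2, -0.0, -0.5]
width: 0.996
```

Run:
```python
from h import *
s,f=grab('wrist','w1.png'); print(s['time'],s['tcp_pos'],s['ee_rot'],s['qpos']); print(f['tool_from_camera'],f['fx'])
np.save('w1.npy',cloud(s,f))
```

```text
1.7667 [ 0.50016583 -0.07192297  0.44695719] [-7.51586968e-05  9.99999592e-01  7.19289230e-04 -5.41377512e-04] [-2.80478642e-01  1.27477832e-01  1.15482743e+00 -1.62837912e-04
  1.86036933e+00  1.28883269e+00]
[[ 7.02913889e-05 -9.57475077e-01 -2.88515982e-01  8.57447861e-02]
 [ 9.99999865e-01  2.15623861e-04 -4.71942985e-04 -6.77492750e-04]
 [ 5.14084576e-04 -2.88515910e-01  9.57474963e-01 -1.65070653e-01]
 [ 0.00000000e+00  0.00000000e+00  0.00000000e+00  1.00000000e+00]] 286.53173889389745
```

View pics/w1.png

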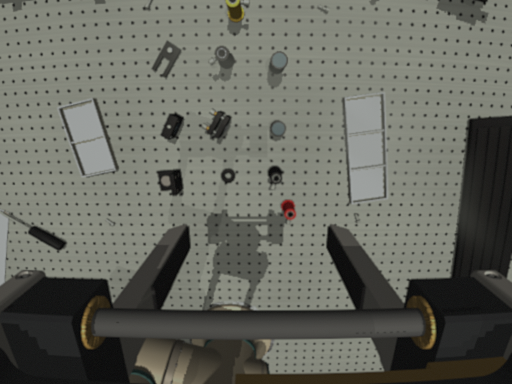

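The wrist view shows everything: mirror mount (219,124) with screws towards upper left, lens plate (172,126), bracket (170,181), holders (224,57) and (275,174), tubes (279,63) and (278,129), and trays at (88,138) and (365,148). I'll measure it and zoom in.

Run:
```python
from h import *
W=np.load('w1.npy');I=cv2.imread('pics/w1.png')
flat=np.abs(W[...,2])<.01
print('table z',np.nanmedian(W[...,2][100:220,190:300]))
m=((W[...,2]>.012)).astype(np.uint8);m[225:]=0
m=cv2.morphologyEx(m,cv2.MORPH_OPEN,np.ones((2,2)))
n,l,st,ce=cv2.connectedComponentsWithStats(m)
for i in range(1,n):
    if st[i,4]<25: continue
    P=W[l==i];zt=np.percentile(P[:,2],95)
    if zt>.2: continue
    for nm,Q in (('all',P),('top',P[P[:,2]>zt-.008])):
        (c0,c1),wh,a=cv2.minAreaRect((Q[:,:2]*1000).astype(np.float32))
        print(i,np.round(ce[i]),nm,'c',np.round([c0,c1],1),'wh',np.round(wh,1),'a',round(a,1),'z',round(zt,3),len(Q))
cr=I[15:215,60:330][:, :]
a=cv2.resize(I[30:220,150:310],None,fx=5,fy=3.15*1.587,interpolation=cv2.INTER_CUBIC)[:, :800]
cv2.imwrite('pics/w1c.png',cv2.resize(I[40:200,150:310],(600,600),interpolation=cv2.INTER_CUBIC))
# tray outline by white mask
hsv=cv2.cvtColor(I,cv2.COLOR_BGR2HSV)
```

```text
table z -0.00012146098489695945
1 [237.   7.] all c [766.1 -40.2] wh [16.9 48.8] a 35.4 z nan 316
1 [237.   7.] top c [0. 0.] wh [0. 0.] a 0.0 z nan 0
2 [483.   1.] all c [ 799.5 -510. ] wh [10.  45.3] a 22.3 z 0.034 36
2 [483.   1.] top c [ 795.3 -496.2] wh [17.8  3.2] a 78.2 z 0.034 21
3 [222.  57.] all c [675.  -4.] wh [27.7 44.6] a 45.7 z nan 305
3 [222.  57.] top c [0. 0.] wh [0. 0.] a 0.0 z nan 0
4 [171.  51.] all c [695.   98.9] wh [8.  8.8] a 46.2 z 0.017 27
4 [171.  51.] top c [695.   98.9] wh [8.  8.8] a 46.2 z 0.017 24
5 [279.  63.] all c [ 667.2 -112.7] wh [28. 41.] a 15.3 z nan 316
5 [279.  63.] top c [0. 0.] wh [0. 0.] a 0.0 z nan 0
6 [385. 124.] all c [ 551.4 -337.7] wh [135.4  12.3] a 8.1 z 0.017 147
6 [385. 124.] top c [ 553.1 -333.2] wh [130.8   3.9] a 8.1 z 0.017 84
12 [346. 111.] all c [ 579.6 -251.9] wh [54.4 13. ] a 2.2 z 0.018 62
12 [346. 111.] top c [ 579.9 -248.8] wh [53.3  6.9] a 2.2 z 0.018 33
13 [ 89. 103.] all c [600.3 284. ] wh [45.4 13.5] a 78.2 z nan 59
13 [ 89. 103.] top c [0. 0.] wh [0. 0.] a 0.0 z nan 0
14 [ 65. 108.] all c [593.5 328.2] wh [14.  39
[... 1478 characters left out ...]
0.] wh [0. 0.] a 0.0 z nan 0
46 [388. 181.] all c [ 432.7 -356.4] wh [52.3 10.6] a 9.3 z 0.017 42
46 [388. 181.] top c [ 435.2 -351.6] wh [45.8  1.7] a 6.9 z 0.017 21
49 [176. 184.] all c [425.6 102.6] wh [19.6 65.2] a 76.6 z 0.057 246
49 [176. 184.] top c [436.2 100.8] wh [44.1  8.9] a 4.7 z 0.057 106
53 [352. 182.] all c [ 430.  -275.7] wh [33.6  7.2] a 5.1 z 0.017 28
53 [352. 182.] top c [ 431.9 -272.4] wh [29.3  1. ] a 5.1 z 0.017 14
60 [289. 213.] all c [ 359.3 -143.6] wh [58.1 24.9] a 17.8 z nan 200
60 [289. 213.] top c [0. 0.] wh [0. 0.] a 0.0 z nan 0
63 [ 11. 219.] all c [337.8 522.9] wh [69.8 22.4] a 58.3 z 0.017 76
63 [ 11. 219.] top c [342.2 515.7] wh [62.3  7.3] a 57.8 z 0.017 66
```

View pics/w1c.png

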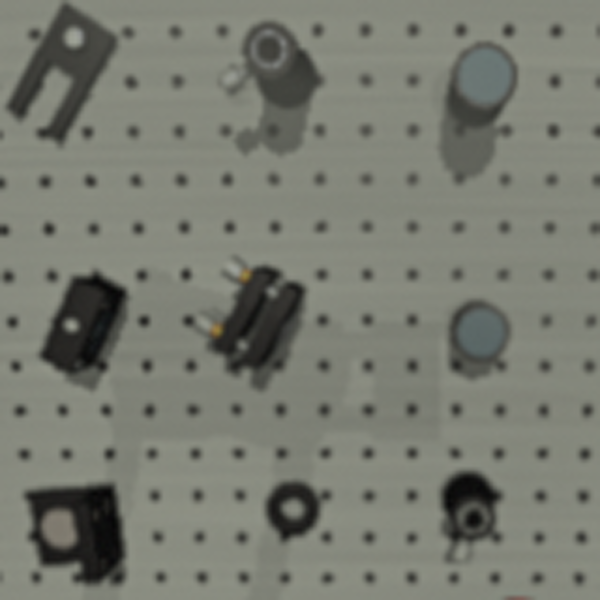

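```bash
cat > seg.py <<'E'
from h import *
def blobs(W,I=None,zmin=.012,maxv=225,ztop=.006):
    Z=np.nan_to_num(W[...,2])
    m=(Z>zmin).astype(np.uint8);m[maxv:]=0
    n,l,st,ce=cv2.connectedComponentsWithStats(m)
    out=[]
    for i in range(1,n):
        if st[i,4]<60: continue
        P=W[l==i];zt=np.percentile(P[:,2],93)
        if zt>.2: continue
        Q=P[np.abs(P[:,2]-zt)<ztop]
        (c0,c1),wh,a=cv2.minAreaRect((Q[:,:2]*1000).astype(np.float32))
        if len(Q)>20: print(np.round(ce[i]),'all',np.round(P[:,:2].mean(0)*1000),'top c',np.round([c0,c1],1),'wh',np.round(wh,1),'a',round(a,1),'z',round(zt,3),'mean',np.round(Q[:,:2].mean(0)*1000,1))
        out.append(P)
    return out
E
python3 - <<'E'
from seg import *
W=np.load('w1.npy');I=cv2.imread('pics/w1.png')
o=blobs(W)
# trays: white region rays onto z=0.016 using outline
m=(I.min(2)>150).astype(np.uint8);
Z=np.nan_to_num(W[...,2],nan=1);m=((Z>.0018)&(Z<.02)&(I.min(2)>100)).astype(np.uint8);m[225:]=0
m=cv2.morphologyEx(m,cv2.MORPH_CLOSE,np.ones((9,9)));m=cv2.morphologyEx(m,cv2.MORPH_OPEN,np.ones((5,5)))
n,l,st,ce=cv2.connectedComponentsWithStats(m)
for i in range(1,n):
    if st[i,4]>800:
        P=W[l==i];P=P[(P[:,2]>-.002)&(P[:,2]<.02)]
        print('tray',st[i],cv2.minAreaRect((P[:,:2]*1000).astype(np.float32)))
        Q=P[P[:,2]>.012]; print('  rim',cv2.minAreaRect((Q[:,:2]*1000).astype(np.float32)))
E
```

```text
[236.   7.] all [756. -32.] top c [756.  -28.3] wh [11.  21.8] a 0.8 z 0.081 mean [756.4 -28.2]
[221.  56.] all [674.  -7.] top c [677.2  -7.2] wh [24.2 24. ] a 89.8 z 0.081 mean [677.6  -7.7]
[278.  62.] all [ 665. -106.] top c [ 667.  -106.9] wh [28.9 29.4] a 22.2 z 0.077 mean [ 667.  -106.6]
[368. 147.] all [ 506. -301.] top c [ 502.2 -300.1] wh [228.5  84.7] a 8.4 z 0.017 mean [ 505.8 -301.4]
[ 86. 136.] all [531. 293.] top c [526.8 291.4] wh [153.6  84.9] a 11.2 z 0.017 mean [530.9 292.9]
[217. 124.] all [556.   8.] top c [557.4  11.8] wh [39.4 48.3] a 59.8 z 0.051 mean [554.9   6.9]
[171. 126.] all [553.  99.] top c [552.1 102. ] wh [19.2 49. ] a 63.3 z 0.049 mean [552.2 101.5]
[489. 173.] all [ 454. -586.] top c [ 452.2 -599.5] wh [254.5 132.4] a 5.3 z 0.021 mean [ 450.8 -589.2]
[277. 128.] all [ 547. -109.] top c [ 546.7 -109.2] wh [29.1 29.7] a 1.6 z 0.042 mean [ 546.9 -109. ]
[275. 177.] all [ 451. -104.] top c [ 452. -106.] wh [24.2 22.1] a 1.1 z 0.056 mean [ 452.  -105.8]
[175. 183.] all [438.  99.] top c [436.1 101.7] wh [44.2 10.5] a 4.2 z 0.057 mean [437.  101.2]
[288.
[... 320 characters left out ...]
791016)
  rim ((477.37432861328125, 359.292724609375), (217.90650939941406, 414.5296936035156), 14.945429801940918)
tray [ 288   29   60   44 1143] ((689.5333862304688, -189.97976684570312), (118.83901977539062, 64.9498062133789), 64.08175659179688)
  rim ((0.0, 0.0), (0.0, 0.0), 0.0)
tray [ 164   32  103  117 2862] ((604.5960693359375, -0.3933563232421875), (235.58229064941406, 165.86463928222656), 52.71833038330078)
  rim ((0.0, 0.0), (0.0, 0.0), 0.0)
tray [ 311   84   94  120 6111] ((506.92999267578125, -278.0127868652344), (208.439208984375, 248.77642822265625), 87.74243927001953)
  rim ((502.36859130859375, -301.0230712890625), (228.24899291992188, 84.12652587890625), 8.814436912536621)
```

```bash
cat > plan.py <<'E'
import sys
from h import *
def plan(x,y,z,yawdeg):
    s=manip.sense();R=q2R(s['ee_rot']);p=np.array(s['tcp_pos'])
    yaw=np.degrees(np.arctan2(R[1,0],R[0,0]))
    d=np.array([x,y,z])-p
    t=(yaw-yawdeg+90)%180-90
    c,s_=np.cos(np.radians(yaw-t)),np.sin(np.radians(yaw-t))
    R2=np.array([[c,s_,0],[s_,-c,0],[0,0,-1]])
    print('t',round(s['time'],1),'p',np.round(p,4),'yaw',round(yaw,1),'w',round(s['width'],3),'F',np.round(s['ft_force'],1),'j6',round(s['qpos'][5],2),'| shift now cm',np.round(R.T@d*100,2),'dist',round(np.linalg.norm(d)*100,1),'| turn',round(np.radians(t),3),'| shift after turn',np.round(R2.T@d*100,2))
if __name__=='__main__':
    a=list(map(float,sys.argv[1:]))
    for i in range(0,len(a),4): plan(*a[i:i+4])
E
python3 - <<'E'
from seg import *
W=np.load('w1.npy').reshape(-1,3)
for nm,c,zs in (('tall',(.677,-.0075),.065),('short',(.452,-.106),.04)):
    d=W[:,:2]-c;r=np.hypot(*d.T)
    k=(r>.0165)&(r<.032)&(np.abs(W[:,2]-zs)<.009)
    v=d[k]; print(nm,k.sum(),v.mean(0),np.degrees(np.arctan2(*v.mean(0)[::-1])),np.sort(np.degrees(np.arctan2(v[:,1],v[:,0]))).round()[::5])
E
python3 plan.py .677 -.0075 .18 0
```

```text
tall 38 [-0.01062508  0.0190974 ] 119.08993347713611 [104. 109. 113. 117. 120. 123. 126. 130.]
short 26 [-0.02079155  0.00573819] 164.57120568840955 [-180.  157.  161.  166.  171.  176.]
t 1.8 p [ 0.5001 -0.0721  0.447 ] yaw -0.1 w 1.003 F [-0.6 -0.5  0. ] j6 1.29 | shift now cm [17.7  -6.5  26.68] dist 32.7 | turn -0.002 | shift after turn [17.69 -6.46 26.7 ]
```

Request:
{"api": "drive_tool", "payload": {"targets": [[-0.2,[1.97,-0.72,2.96],0],[-0.2,[1.97,-0.72,2.96],0],[-0.2,[1.97,-0.72,2.96],0],[-0.2,[1.97,-0.72,2.96],0],[-0.2,[1.97,-0.72,2.96],0],[-0.2,[1.97,-0.72,2.96],0],[-0.2,[1.97,-0.72,2.96],0],[-0.2,[1.97,-0.72,2.96],0],[-0.2,[1.97,-0.72,2.96],0],[-0.2,[0,0,0],0.104],[-0.2,[0,0,0],0.104],[-0.2,[0,0,0],0.104],[-0.2,[0,0,0],0.104],[-0.2,[0,0,0],0.104],[-0.2,[0,0,0],0.104],[-0.2,[0,0,0],0.104],[-0.2,[0,0,0],0.104],[-0.2,[0,0,0],0.104],[-0.2,[0,0,0],0.104]]}}

```text
time: 3.4
tcp_pos: [0.6767, -0.0068, 0.1805]
ee_rot: [0.0, 0.869, -0.496, -0.0]
ft_force: [0.4, -0.2, -0.2]
width: 0.603
```

```bash
python3 plan.py .677 -.0075 .053 -61
python3 - <<'E'
from seg import *
s,f=grab('wrist','w2.png')
blobs(cloud(s,f),maxv=384,zmin=.02)
E
```

```text
t 3.4 p [ 0.6767 -0.0068  0.1805] yaw -59.4 w 0.603 F [ 0.4 -0.2 -0.2] j6 2.5 | shift now cm [ 0.08  0.   12.75] dist 12.7 | turn 0.027 | shift after turn [8.000e-02 1.000e-02 1.275e+01]
[ 72. 132.] all [864.  29.] top c [867.2  30.3] wh [13.  34.2] a 89.3 z 0.144 mean [863.3  29.1]
[320. 111.] all [ 670. -106.] top c [ 667.9 -106.7] wh [29.2 29.6] a 69.0 z 0.076 mean [ 668.  -106.8]
[196. 129.] all [761. -33.] top c [763.1 -27.8] wh [24.6 24.5] a 28.6 z 0.081 mean [763.  -28.3]
[404. 165.] all [ 551. -109.] top c [ 547.9 -110. ] wh [30.6 29.2] a 69.6 z 0.041 mean [ 548.8 -109.8]
[258. 193.] all [679.  -9.] top c [678.7  -8.1] wh [24.5 24.4] a 48.7 z 0.081 mean [679.   -8.7]
[466. 211.] all [ 455. -106.] top c [ 451.1 -106.9] wh [25.1 24.4] a 19.8 z 0.055 mean [ 453.  -106.5]
[508. 215.] all [ 384. -133.] top c [ 382.2 -131.8] wh [ 5.8 19.7] a 40.0 z 0.031 mean [ 383.2 -131.6]
```

View pics/w2.png

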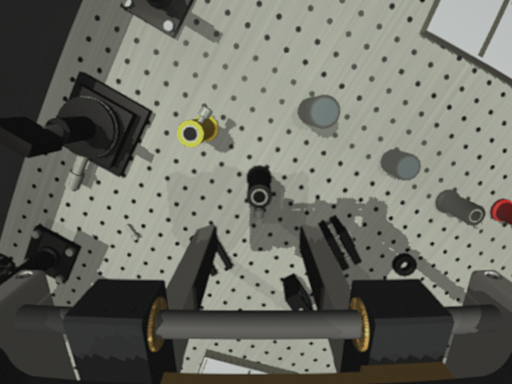

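The tall holder is centred between the fingers at (260,195), and the yellow one at (190,132) is clear. I'll descend and grip.

Request:
{"api": "drive_tool", "payload": {"targets": [[-0.2,[0.1,0,2.5],0],[-0.2,[0,0,2.5],0],[-0.2,[0,0,2.5],0],[-0.2,[0,0,2.5],0],[-0.2,[0,0,1.5],0],[-0.2,[0,0,1.2],0],[-0.2,[0,0,0],0],[1,[0,0,0],0],[1,[0,0,0],0],[1,[0,0,0],0],[1,[0,0,0],0],[1,[0,0,0],0],[1,[0,0,0],0],[1,[0,0,0],0]]}}

```text
time: 4.62
tcp_pos: [0.678, -0.0077, 0.0551]
ee_rot: [-0.0, 0.869, -0.494, 0.001]
ft_force: [-1.0, -0.4, 3.6]
width: 0.262
```

Request:
{"api": "drive_tool", "payload": {"targets": [[1,[0,0,-1],0],[1,[0,0,-2],0],[1,[0,0,-2.5],0],[1,[0,0,-2.5],0],[1,[0,0,-2.5],0],[1,[0,0,-2.5],0],[1,[0,0,-1],0]]}}

```text
time: 5.2
tcp_pos: [0.6792, -0.0076, 0.1985]
ee_rot: [-0.001, 0.869, -0.494, 0.003]
ft_force: [0.1, 0.0, 0.2]
width: 0.264
```

```bash
python3 plan.py .576 -.2895 .193 8.5
```

```text
t 5.2 p [ 0.6792 -0.0076  0.1985] yaw -59.2 w 0.264 F [0.1 0.  0.2] j6 2.49 | shift now cm [18.95 23.29  0.5 ] dist 30.0 | turn -1.182 | shift after turn [-14.37  26.36   0.55]
```

Request:
{"api": "drive_tool", "payload": {"targets": [[1,[1.9,2.33,0],0],[1,[1.9,2.33,0],0],[1,[1.9,2.33,0],0],[1,[1.9,2.33,0],0],[1,[1.9,2.33,0],0],[1,[1.9,2.33,0],0],[1,[1.9,2.33,0],0],[1,[1.9,2.33,0],0],[1,[1.9,2.33,0],0],[1,[1.9,2.33,0],0],[1,[0,0,0],-0.118],[1,[0,0,0],-0.118],[1,[0,0,0],-0.118],[1,[0,0,0],-0.118],[1,[0,0,0],-0.118],[1,[0,0,0],-0.118],[1,[0,0,0],-0.118],[1,[0,0,0],-0.118],[1,[0,0,0],-0.118],[1,[0,0,0],-0.118]]}}

```text
time: 6.87
tcp_pos: [0.574, -0.2896, 0.1933]
ee_rot: [-0.0, 0.997, 0.076, -0.001]
ft_force: [-0.8, 0.2, -0.3]
width: 0.266
```

```bash
python3 plan.py .576 -.2895 .058 8.5
python3 - <<'E'
from seg import *
s,f=grab('wrist','w3.png')
blobs(cloud(s,f),maxv=384,zmin=.011)
E
```

```text
t 6.9 p [ 0.574  -0.2896  0.1933] yaw 8.7 w 0.266 F [-0.8  0.2 -0.3] j6 0.84 | shift now cm [ 0.21  0.03 13.53] dist 13.5 | turn 0.003 | shift after turn [ 0.2   0.02 13.53]
[484.   7.] all [ 803. -496.] top c [ 803.4 -501.1] wh [12.8 44.5] a 13.3 z 0.045 mean [ 804.4 -497.8]
[98. 76.] all [ 667. -114.] top c [ 667.2 -107.5] wh [29.4 29.8] a 6.1 z 0.076 mean [ 667.4 -109. ]
[ 18. 162.] all [559.  -2.] top c [556.2   8.9] wh [34.2 50. ] a 60.7 z 0.05 mean [557.5   1.4]
[110. 182.] all [ 550. -114.] top c [ 547.7 -110.7] wh [28.9 29.2] a 77.6 z 0.041 mean [ 548.4 -111.5]
[ 43. 239.] all [446.  -6.] top c [445.6  -6.1] wh [28.7 29.4] a 48.8 z 0.013 mean [445.5  -5.8]
[104. 256.] all [ 454. -110.] top c [ 451.2 -107.6] wh [24.2 24.4] a 30.1 z 0.056 mean [ 452.6 -108.2]
```

View pics/w3.png

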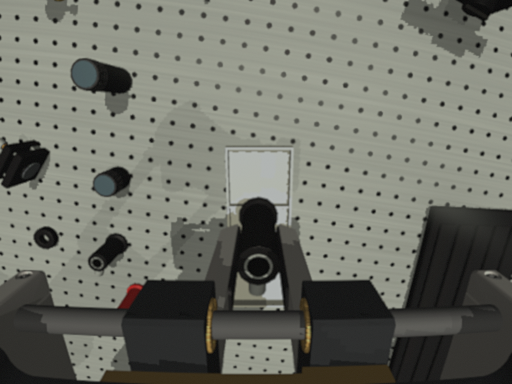

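The held holder is upright, and tray3's far pocket lies in line under it, at (228–293, 148–205). I'll set it down.

Request:
{"api": "drive_tool", "payload": {"targets": [[1,[0.2,0,3],0],[1,[0,0,3],0],[1,[0,0,3],0],[1,[0,0,2],0],[1,[0,0,1],0],[1,[0,0,0.6],0],[1,[0,0,0.3],0],[1,[0,0,0.2],0],[1,[0,0,0.2],0],[1,[0,0,0.15],0],[1,[0,0,0],0],[1,[0,0,0],0]]}}

```text
time: 7.92
tcp_pos: [0.5767, -0.2899, 0.0603]
ee_rot: [0.0, 0.997, 0.073, 0.001]
ft_force: [-0.2, -0.4, -0.6]
width: 0.261
```

```bash
python3 plan.py .576 -.2895 .058 8.5
```

```text
t 7.9 p [ 0.5767 -0.2899  0.0603] yaw 8.3 w 0.261 F [-0.2 -0.4 -0.6] j6 0.85 | shift now cm [-0.07 -0.05  0.23] dist 0.2 | turn -0.003 | shift after turn [-0.07 -0.05  0.23]
```

Request:
{"api": "drive_tool", "payload": {"targets": [[1,[0,0,0.1],0],[1,[0,0,0.1],0],[1,[0,0,0.1],0],[1,[0,0,0],0],[1,[0,0,0],0]]}}

```text
time: 8.33
tcp_pos: [0.5767, -0.2898, 0.0581]
ee_rot: [0.0, 0.997, 0.073, 0.001]
ft_force: [-1.4, 1.8, 5.8]
width: 0.259
```

Contact at 5.8 N. Release, lift, and go to the mirror mount.

Request:
{"api": "drive_tool", "payload": {"targets": [[0.3,[0,0,0],0],[0.1,[0,0,0],0],[-0.2,[0,0,0],0],[-0.2,[0,0,0],0],[-0.2,[0,0,0],0],[-0.2,[0,0,-1],0],[-0.2,[0,0,-2],0],[-0.2,[0,0,-3],0],[-0.2,[0,0,-3],0],[-0.2,[0,0,-3],0],[-0.2,[0,0,-2],0],[-1,[0,0,0],0]]}}

```text
time: 9.33
tcp_pos: [0.579, -0.2912, 0.2028]
ee_rot: [0.003, 0.997, 0.073, 0.004]
ft_force: [1.7, -0.4, 0.6]
width: 0.642
```

```bash
python3 plan.py .5545 .0055 .17 60
python3 - <<'E'
from seg import *
s,f=grab('wrist','w4.png')
blobs(cloud(s,f),maxv=384,zmin=.011)
E
```

```text
t 9.3 p [ 0.579  -0.2912  0.2028] yaw 8.4 w 0.642 F [ 1.7 -0.4  0.6] j6 0.85 | shift now cm [  1.86 -29.73   3.09] dist 30.0 | turn -0.901 | shift after turn [ 24.47 -16.96   3.28]
[475.  10.] all [ 807. -496.] top c [ 810.6 -505.2] wh [12.2 43. ] a 12.3 z 0.054 mean [ 813.1 -512.6]
[99. 84.] all [ 667. -114.] top c [ 667.  -107.8] wh [30.  30.5] a 22.7 z 0.076 mean [ 667.2 -109. ]
[ 20. 167.] all [559.  -0.] top c [557.1  10.4] wh [38.6 49.4] a 62.1 z 0.05 mean [557.6   3.1]
[255. 216.] all [ 532. -296.] top c [ 579.  -288.3] wh [24.1 23. ] a 8.2 z 0.083 mean [ 579.4 -288.3]
[110. 186.] all [ 550. -114.] top c [ 547.6 -110.1] wh [29.6 29.2] a 68.7 z 0.041 mean [ 548.3 -111.4]
[ 45. 242.] all [445.  -6.] top c [444.4  -5.9] wh [29.6 31.6] a 84.2 z 0.013 mean [444.9  -5.6]
[106. 258.] all [ 454. -110.] top c [ 451.3 -107.3] wh [23.9 23.7] a 28.7 z 0.055 mean [ 452.5 -108.1]
```

Request:
{"api": "drive_tool", "payload": {"targets": [[-1,[0.19,-2.97,0.3],0],[-1,[0.19,-2.97,0.3],0],[-1,[0.19,-2.97,0.3],0],[-1,[0.19,-2.97,0.3],0],[-1,[0.19,-2.97,0.3],0],[-1,[0.19,-2.97,0.3],0],[-1,[0.19,-2.97,0.3],0],[-1,[0.19,-2.97,0.3],0],[-1,[0.19,-2.97,0.3],0],[-1,[0.19,-2.97,0.3],0],[-1,[0,0,0],-0.113],[-1,[0,0,0],-0.113],[-1,[0,0,0],-0.113],[-1,[0,0,0],-0.113],[-1,[0,0,0],-0.113],[-1,[0,0,0],-0.113],[-1,[0,0,0],-0.113],[-1,[0,0,0],-0.113],[-1,[0,0,0],0]]}}

```text
time: 10.97
tcp_pos: [0.5508, 0.0071, 0.1649]
ee_rot: [-0.001, 0.865, 0.502, -0.001]
ft_force: [-0.5, -0.3, -0.7]
width: 1.001
```

```bash
python3 plan.py .554 .005 .033 60.5
python3 - <<'E'
from seg import *
s,f=grab('wrist','w5.png')
blobs(cloud(s,f),maxv=384,zmin=.011)
E
```

```text
t 11.0 p [0.5508 0.0071 0.1649] yaw 60.3 w 1.001 F [-0.5 -0.3 -0.7] j6 0.41 | shift now cm [-0.    0.42 13.19] dist 13.2 | turn -0.004 | shift after turn [-0.02  0.38 13.19]
[75. 20.] all [476. 253.] top c [471.6 254.3] wh [43.3 85.1] a 55.8 z 0.017 mean [475.6 253.3]
[490.  33.] all [839.  33.] top c [844.7  35.4] wh [45.6 13.8] a 75.0 z 0.042 mean [844.7  38.3]
[337.  40.] all [696. 101.] top c [696.2 100.8] wh [9.3 9.4] a 4.1 z 0.016 mean [696.  100.9]
[211. 110.] all [553. 102.] top c [552.1 102.5] wh [20.8 48.7] a 61.4 z 0.049 mean [552.5 102.3]
[465. 124.] all [758. -26.] top c [762.9 -27.6] wh [24.7 24.6] a 1.9 z 0.081 mean [762.  -26.6]
[120. 168.] all [442. 101.] top c [436.5 101.7] wh [46.  10.8] a 4.6 z 0.057 mean [438.  101.5]
[260. 186.] all [557.  13.] top c [557.8  13.5] wh [39.5 48. ] a 58.8 z 0.05 mean [555.8   9.6]
[403. 231.] all [ 665. -100.] top c [ 667.3 -106.9] wh [29.2 30. ] a 75.9 z 0.076 mean [ 666.8 -105.4]
[303. 271.] all [ 548. -105.] top c [ 547.4 -109.4] wh [29.  29.6] a 60.7 z 0.041 mean [ 547.6 -108.1]
```

View pics/w5.png

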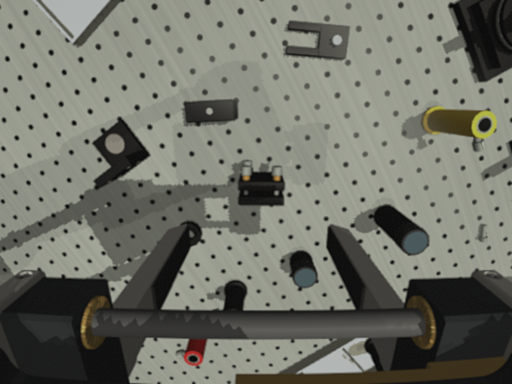

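The mirror mount is at (262,188), square to the jaws with the screws pointing away.

Request:
{"api": "drive_tool", "payload": {"targets": [[-1,[0.2,0.3,2.5],0],[-1,[0,0,3],0],[-1,[0,0,3],0],[-1,[0,0,2.5],0],[-1,[0,0,1.3],0],[-1,[0,0,1],0],[-1,[0,0,0],0],[1,[0,0,0],0],[1,[0,0,0],0],[1,[0,0,0],0],[1,[0,0,0],0],[1,[0,0,0],0],[1,[0,0,0],0],[1,[0,0,0],0]]}}

```text
time: 12.18
tcp_pos: [0.5557, 0.0072, 0.0339]
ee_rot: [0.0, 0.865, 0.501, 0.0]
ft_force: [-3.0, 0.5, 2.1]
width: 0.538
```

Request:
{"api": "drive_tool", "payload": {"targets": [[1,[0,0,-1],0],[1,[0,0,-2],0],[1,[0,0,-2.5],0],[1,[0,0,-2.5],0],[1,[0,0,-2.5],0],[1,[0,0,-2.5],0],[1,[0,0,-2.5],0],[1,[0,0,0],0]]}}

```text
time: 12.85
tcp_pos: [0.5588, 0.007, 0.1943]
ee_rot: [0.003, 0.865, 0.501, 0.004]
ft_force: [0.7, -0.4, -1.0]
width: 0.509
```

```bash
python3 plan.py .502 -.3005 .19 8.5
```

```text
t 12.8 p [0.5588 0.007  0.1943] yaw 60.2 w 0.509 F [ 0.7 -0.4 -1. ] j6 0.41 | shift now cm [-29.49  10.38   0.4 ] dist 31.3 | turn 0.901 | shift after turn [-10.16  29.57   0.43]
```

Request:
{"api": "drive_tool", "payload": {"targets": [[1,[-2.95,1.04,0],0],[1,[-2.95,1.04,0],0],[1,[-2.95,1.04,0],0],[1,[-2.95,1.04,0],0],[1,[-2.95,1.04,0],0],[1,[-2.95,1.04,0],0],[1,[-2.95,1.04,0],0],[1,[-2.95,1.04,0],0],[1,[-2.95,1.04,0],0],[1,[-2.95,1.04,0],0],[1,[0,0,0],0.113],[1,[0,0,0],0.113],[1,[0,0,0],0.113],[1,[0,0,0],0.113],[1,[0,0,0],0.113],[1,[0,0,0],0.113],[1,[0,0,0],0.113],[1,[0,0,0],0.113],[1,[0,0,0],0]]}}

```text
time: 14.43
tcp_pos: [0.4984, -0.3, 0.1876]
ee_rot: [-0.001, 0.997, 0.072, -0.001]
ft_force: [0.2, 0.3, -1.0]
width: 0.507
```

```bash
python3 plan.py .5 -.301 .037 8.5
python3 - <<'E'
from seg import *
s,f=grab('wrist','w6.png')
blobs(cloud(s,f),maxv=384,zmin=.011)
E
```

```text
t 14.4 p [ 0.4984 -0.3     0.1876] yaw 8.2 w 0.507 F [ 0.2  0.3 -1. ] j6 0.77 | shift now cm [ 0.16  0.14 15.05] dist 15.1 | turn -0.004 | shift after turn [ 0.14  0.12 15.06]
[98.  8.] all [ 658. -116.] top c [ 654.4 -110.5] wh [ 4.7 20. ] a 10.0 z 0.074 mean [ 654.3 -110.9]
[259. 118.] all [ 574. -289.] top c [ 578.  -289.1] wh [24.9 22.9] a 9.1 z 0.084 mean [ 578.2 -288.9]
[ 99. 119.] all [ 548. -115.] top c [ 547.4 -110.8] wh [29.6 29.1] a 67.0 z 0.041 mean [ 547.7 -111.5]
[ 29. 189.] all [445.  -6.] top c [445.   -6.3] wh [30.4 30.8] a 34.6 z 0.013 mean [445.4  -6.2]
[ 92. 203.] all [ 452. -111.] top c [ 450.9 -107.4] wh [25.3 24.8] a 1.6 z 0.056 mean [ 452.  -108.1]
```

Request:
{"api": "drive_tool", "payload": {"targets": [[1,[0.15,0.1,3],0],[1,[0,0,3],0],[1,[0,0,3],0],[1,[0,0,2.5],0],[1,[0,0,1.5],0],[1,[0,0,1],0],[1,[0,0,0.5],0],[1,[0,0,0.2],0],[1,[0,0,0.1],0],[1,[0,0,0.1],0],[1,[0,0,0],0],[1,[0,0,0],0]]}}

```text
time: 15.48
tcp_pos: [0.5011, -0.3016, 0.0404]
ee_rot: [0.001, 0.997, 0.073, 0.001]
ft_force: [-0.3, 0.6, -1.5]
width: 0.507
```

Request:
{"api": "drive_tool", "payload": {"targets": [[1,[0,0,0.1],0],[1,[0,0,0.1],0],[1,[0,0,0.1],0],[1,[0,0,0],0],[1,[0,0,0],0]]}}

```text
time: 15.9
tcp_pos: [0.5012, -0.3015, 0.039]
ee_rot: [0.001, 0.997, 0.073, 0.001]
ft_force: [-2.3, 1.0, 11.4]
width: 0.509
```

Contact (11 N). Release and lift, then look.

Request:
{"api": "drive_tool", "payload": {"targets": [[-0.1,[0,0,0],0],[-0.2,[0,0,0],0],[-0.4,[0,0,0],0],[-0.5,[0,0,0],0],[-0.5,[0,0,0],0],[-0.5,[0,0,-1],0],[-0.5,[0,0,-2],0],[-0.5,[0,0,-3],0],[-0.5,[0,0,-3],0],[-0.5,[0,0,-3],0],[-0.5,[0,0,-3],0],[-0.5,[0,0,0],0]]}}

```text
time: 16.9
tcp_pos: [0.5038, -0.3035, 0.1938]
ee_rot: [0.004, 0.997, 0.073, 0.005]
ft_force: [1.1, -1.1, 1.3]
width: 0.751
```

```bash
python3 plan.py .436 .1017 .17 4.4
python3 - <<'E'
from seg import *
s,f=grab('wrist','w7.png')
blobs(cloud(s,f),maxv=384,zmin=.019)
E
```

```text
t 16.9 p [ 0.5038 -0.3035  0.1938] yaw 8.4 w 0.751 F [ 1.1 -1.1  1.3] j6 0.76 | shift now cm [ -0.83 -41.09   1.99] dist 41.1 | turn 0.069 | shift after turn [ -3.65 -40.92   2.38]
[90. 11.] all [ 660. -115.] top c [ 657.8 -109.3] wh [12.2 29.3] a 6.1 z 0.076 mean [ 658.7 -110.2]
[254. 124.] all [ 574. -289.] top c [ 577.8 -288.8] wh [23.7 23.7] a 53.5 z 0.084 mean [ 578. -289.]
[ 95. 125.] all [ 548. -114.] top c [ 547.3 -110.7] wh [29.3 28.9] a 81.4 z 0.041 mean [ 547.6 -111.6]
[254. 186.] all [ 506. -300.] top c [ 507.9 -299.1] wh [39.8 47.4] a 8.2 z 0.053 mean [ 503.3 -299.8]
[ 89. 207.] all [ 452. -110.] top c [ 451.2 -107. ] wh [24.5 26. ] a 17.2 z 0.056 mean [ 451.7 -108.1]
```

View pics/w7.png

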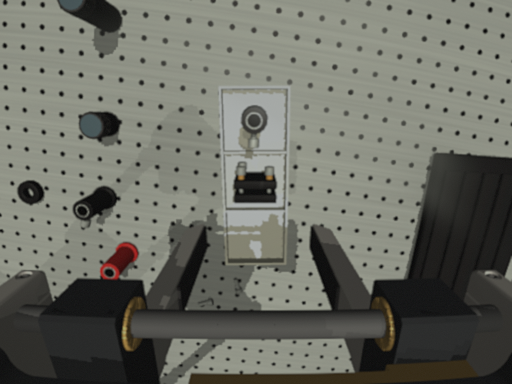

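Holder (255,120) and mount (254,185) stand centred in their pockets. Next is the bracket.

Request:
{"api": "drive_tool", "payload": {"targets": [[-0.5,[-0.08,-3.73,0.2],0],[-0.5,[-0.08,-3.73,0.2],0],[-0.5,[-0.08,-3.73,0.2],0],[-0.5,[-0.08,-3.73,0.2],0],[-0.5,[-0.08,-3.73,0.2],0],[-0.5,[-0.08,-3.73,0.2],0],[-0.5,[-0.08,-3.73,0.2],0],[-0.5,[-0.08,-3.73,0.2],0],[-0.5,[-0.08,-3.73,0.2],0],[-0.5,[-0.08,-3.73,0.2],0],[-0.5,[-0.08,-3.73,0.2],0],[-0.5,[0,0,0],0.07],[-0.5,[0,0,0],0]]}}

```text
time: 18.03
tcp_pos: [0.4307, 0.1053, 0.1635]
ee_rot: [0.0, 0.999, 0.04, -0.001]
ft_force: [-0.3, -1.0, 0.4]
width: 0.751
```

```bash
python3 plan.py .436 .1017 .038 4.4
python3 - <<'E'
from seg import *
s,f=grab('wrist','w8.png')
blobs(cloud(s,f),maxv=384,zmin=.019)
E
```

```text
t 18.0 p [0.4307 0.1053 0.1635] yaw 4.5 w 0.751 F [-0.3 -1.   0.4] j6 1.57 | shift now cm [ 0.54  0.4  12.55] dist 12.6 | turn 0.002 | shift after turn [ 0.51  0.4  12.55]
[272.  69.] all [552. 102.] top c [552.  102.8] wh [21.1 48.1] a 61.6 z 0.049 mean [552.2 102.4]
[475.  98.] all [ 547. -105.] top c [ 546.6 -108.9] wh [30.2 29.4] a 69.2 z 0.041 mean [ 546.9 -107.8]
[262. 187.] all [440. 103.] top c [437.  101.9] wh [44.9  9.1] a 4.5 z 0.057 mean [438.  102.2]
[453. 192.] all [ 450. -101.] top c [ 450.8 -106.6] wh [24.5 23.6] a 38.9 z 0.055 mean [ 451.4 -105.2]
[459. 256.] all [ 374. -132.] top c [ 374.1 -136.7] wh [24.9 24. ] a 76.7 z 0.055 mean [ 374.8 -135.6]
```

Request:
{"api": "drive_tool", "payload": {"targets": [[-0.5,[0.6,0.35,2.5],0],[-0.5,[0,0,3],0],[-0.5,[0,0,3],0],[-0.5,[0,0,2],0],[-0.5,[0,0,1.2],0],[-0.5,[0,0,1],0],[-0.5,[0,0,0],0],[1,[0,0,0],0],[1,[0,0,0],0],[1,[0,0,0],0],[1,[0,0,0],0],[1,[0,0,0],0],[1,[0,0,0],0],[1,[0,0,0],0],[1,[0,0,0],0],[1,[0,0,0],0],[1,[0,0,0],0],[1,[0,0,0],0]]}}

```text
time: 19.58
tcp_pos: [0.4385, 0.1005, 0.0375]
ee_rot: [-0.0, 0.999, 0.038, -0.0]
ft_force: [0.4, 0.2, 0.5]
width: 0.103
```

Request:
{"api": "drive_tool", "payload": {"targets": [[1,[0,0,-1],0],[1,[0,0,-2],0],[1,[0,0,-2.5],0],[1,[0,0,-2.5],0],[1,[0,0,-2.5],0],[1,[0,0,-2.5],0],[1,[0,0,-2.5],0],[1,[0,0,0],0],[1,[0,0,0],0]]}}

```text
time: 20.33
tcp_pos: [0.4391, 0.1005, 0.1932]
ee_rot: [0.0, 0.999, 0.038, 0.001]
ft_force: [-0.6, -0.3, -2.5]
width: 0.105
```

```bash
python3 plan.py .431 -.331 .19 8.4
```

```text
t 20.3 p [0.4391 0.1005 0.1932] yaw 4.3 w 0.105 F [-0.6 -0.3 -2.5] j6 1.57 | shift now cm [-4.08 42.96  0.31] dist 43.2 | turn -0.071 | shift after turn [-7.11 42.57  0.32]
```

Request:
{"api": "drive_tool", "payload": {"targets": [[1,[-0.34,3.58,0],0],[1,[-0.34,3.58,0],0],[1,[-0.34,3.58,0],0],[1,[-0.34,3.58,0],0],[1,[-0.34,3.58,0],0],[1,[-0.34,3.58,0],0],[1,[-0.34,3.58,0],0],[1,[-0.34,3.58,0],0],[1,[-0.34,3.58,0],0],[1,[-0.34,3.58,0],0],[1,[-0.34,3.58,0],0],[1,[-0.34,3.58,0],0],[1,[0,0,0],-0.07],[1,[0,0,0],0]]}}

```text
time: 21.5
tcp_pos: [0.4291, -0.332, 0.1896]
ee_rot: [-0.002, 0.997, 0.072, -0.002]
ft_force: [-0.3, 1.5, -2.0]
width: 0.105
```

```bash
python3 plan.py .431 -.331 .0405 8.4
python3 - <<'E'
from seg import *
s,f=grab('wrist','w9.png')
blobs(cloud(s,f),maxv=384,zmin=.019)
E
```

```text
t 21.5 p [ 0.4291 -0.332   0.1896] yaw 8.2 w 0.105 F [-0.3  1.5 -2. ] j6 0.64 | shift now cm [ 2.400e-01 -1.000e-02  1.491e+01] dist 14.9 | turn -0.003 | shift after turn [ 0.2  -0.07 14.91]
[236.  35.] all [ 573. -291.] top c [ 577.8 -288.9] wh [24.7 25.1] a 5.1 z 0.084 mean [ 577.6 -289.2]
[71. 50.] all [ 547. -114.] top c [ 547.4 -110.4] wh [29.8 29.5] a 62.7 z 0.041 mean [ 547.  -111.9]
[239. 115.] all [ 504. -301.] top c [ 507.7 -299.8] wh [40.1 47.1] a 8.4 z 0.054 mean [ 502.  -300.8]
[ 64. 142.] all [ 450. -111.] top c [ 450.8 -107.2] wh [24.5 24.7] a 53.7 z 0.056 mean [ 451.4 -108.3]
[ 92. 209.] all [ 375. -141.] top c [ 374.4 -137.9] wh [24.1 25.3] a 85.4 z 0.056 mean [ 375.1 -139.1]
```

View pics/w9.png

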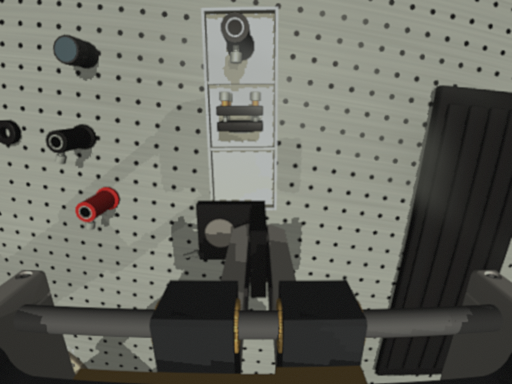

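The bracket hangs level at (230,230) over the near pocket. I'll lower it.

Request:
{"api": "drive_tool", "payload": {"targets": [[1,[0.15,0,3],0],[1,[0,0,3],0],[1,[0,0,3],0],[1,[0,0,2.5],0],[1,[0,0,1.5],0],[1,[0,0,0.9],0],[1,[0,0,0.3],0],[1,[0,0,0.2],0],[1,[0,0,0.1],0],[1,[0,0,0.1],0],[1,[0,0,0],0],[1,[0,0,0],0]]}}

```text
time: 22.55
tcp_pos: [0.4323, -0.3311, 0.0474]
ee_rot: [0.001, 0.997, 0.073, 0.001]
ft_force: [-0.1, -0.5, -0.8]
width: 0.104
```

Request:
{"api": "drive_tool", "payload": {"targets": [[1,[0,0,0.1],0],[1,[0,0,0.1],0],[1,[0,0,0.1],0],[1,[0,0,0],0],[1,[0,0,0],0]]}}

```text
time: 22.97
tcp_pos: [0.4319, -0.3307, 0.0435]
ee_rot: [-0.0, 0.997, 0.073, -0.0]
ft_force: [0.4, 0.2, -1.2]
width: 0.106
```

Request:
{"api": "drive_tool", "payload": {"targets": [[1,[0,0,0.1],0],[1,[0,0,0.1],0],[1,[0,0,0.1],0],[1,[0,0,0],0],[1,[0,0,0],0]]}}

```text
time: 23.38
tcp_pos: [0.4319, -0.3308, 0.0406]
ee_rot: [0.0, 0.997, 0.073, 0.0]
ft_force: [0.5, -0.4, -0.7]
width: 0.106
```

Request:
{"api": "drive_tool", "payload": {"targets": [[1,[0,0,0.1],0],[1,[0,0,0.05],0],[1,[0,0,0],0],[1,[0,0,0],0]]}}

```text
time: 23.72
tcp_pos: [0.4319, -0.3308, 0.0405]
ee_rot: [0.0, 0.997, 0.073, 0.0]
ft_force: [-1.7, 1.8, 9.9]
width: 0.102
```

Request:
{"api": "drive_tool", "payload": {"targets": [[0.6,[0,0,0],0],[0.4,[0,0,0],0],[0.2,[0,0,0],0],[0,[0,0,0],0],[0,[0,0,0],0],[0,[0,0,0],0],[0,[0,0,-1],0],[0,[0,0,-2],0],[0,[0,0,-3],0],[0,[0,0,-3],0],[0,[0,0,-3],0],[0,[0,0,-3],0],[0,[0,0,0],0]]}}

```text
time: 24.8
tcp_pos: [0.4347, -0.3335, 0.1961]
ee_rot: [0.005, 0.997, 0.073, 0.004]
ft_force: [0.1, 0.3, 0.4]
width: 0.498
```

```bash
python3 plan.py .667 -.107 .2 8.4
python3 - <<'E'
from seg import *
s,f=grab('wrist','w10.png')
blobs(cloud(s,f),maxv=384,zmin=.019)
E
```

```text
t 24.8 p [ 0.4347 -0.3335  0.1961] yaw 8.4 w 0.498 F [0.1 0.3 0.4] j6 0.64 | shift now cm [ 26.28 -19.02  -0.38] dist 32.4 | turn -0.001 | shift after turn [ 26.29 -19.01  -0.39]
[233.  45.] all [ 573. -291.] top c [ 578.1 -288.8] wh [24.9 24. ] a 62.5 z 0.084 mean [ 577.8 -289.1]
[71. 58.] all [ 547. -114.] top c [ 547.2 -110.5] wh [29.9 29.4] a 24.4 z 0.041 mean [ 547.  -111.8]
[236. 122.] all [ 504. -301.] top c [ 507.3 -300. ] wh [39.2 47. ] a 8.2 z 0.054 mean [ 501.9 -300.9]
[ 64. 147.] all [ 450. -111.] top c [ 450.6 -107.2] wh [24.5 24.3] a 69.9 z 0.056 mean [ 451.3 -108.5]
[254. 189.] all [ 434. -329.] top c [ 430.8 -329.9] wh [44.6 10. ] a 7.9 z 0.06 mean [ 432.4 -329.6]
[ 91. 213.] all [ 375. -141.] top c [ 374.9 -138.1] wh [24.2 25.6] a 6.5 z 0.056 mean [ 375.1 -139. ]
```

Bracket is placed upright. Now the long tube.

Request:
{"api": "drive_tool", "payload": {"targets": [[-0.2,[2.92,-2.11,0],0],[-0.2,[2.92,-2.11,0],0],[-0.2,[2.92,-2.11,0],0],[-0.2,[2.92,-2.11,0],0],[-0.2,[2.92,-2.11,0],0],[-0.2,[2.92,-2.11,0],0],[-0.2,[2.92,-2.11,0],0],[-0.2,[2.92,-2.11,0],0],[-0.2,[2.92,-2.11,0],0],[-0.2,[0,0,0],-0.05],[-0.2,[0,0,0],0]]}}

```text
time: 25.77
tcp_pos: [0.6646, -0.1027, 0.1871]
ee_rot: [-0.001, 0.995, 0.1, -0.001]
ft_force: [-0.3, -1.3, -0.8]
width: 0.595
```

```bash
python3 plan.py .6672 -.107 .045 11.2
python3 - <<'E'
from seg import *
s,f=grab('wrist','w11.png')
blobs(cloud(s,f),maxv=384,zmin=.019)
E
```

```text
t 25.8 p [ 0.6646 -0.1027  0.1871] yaw 11.4 w 0.595 F [-0.3 -1.3 -0.8] j6 1.11 | shift now cm [ 0.21  0.49 14.21] dist 14.2 | turn 0.004 | shift after turn [ 0.17  0.47 14.21]
[185.   2.] all [838.  10.] top c [836.5  16. ] wh [ 6.9 43.1] a 9.5 z 0.027 mean [837.8   9.7]
[323.   5.] all [ 860. -128.] top c [ 860.2 -131.3] wh [ 4.  15.4] a 11.8 z 0.048 mean [ 859.8 -130.7]
[487.  38.] all [ 862. -289.] top c [ 861.1 -278.4] wh [21.9  9.3] a 35.5 z 0.099 mean [ 862.4 -276.4]
[205.  81.] all [763. -33.] top c [763.1 -28.2] wh [24.3 23.9] a 28.0 z 0.081 mean [763.1 -28.4]
[263. 188.] all [ 671. -106.] top c [ 668.  -106.3] wh [29.4 29.5] a 78.1 z 0.076 mean [ 668.6 -106.4]
[ 81. 239.] all [557.  98.] top c [552.1 102.4] wh [21.5 50.2] a 63.3 z 0.049 mean [554.3 100.5]
[246. 272.] all [ 551. -110.] top c [ 547.6 -110.2] wh [29.9 28.6] a 43.6 z 0.041 mean [ 549.  -109.7]
```

Request:
{"api": "drive_tool", "payload": {"targets": [[-0.2,[0.25,0.4,2.5],0],[-0.2,[0,0,3],0],[-0.2,[0,0,3],0],[-0.2,[0,0,3],0],[-0.2,[0,0,1.7],0],[-0.2,[0,0,1],0],[-0.2,[0,0,0],0],[1,[0,0,0],0],[1,[0,0,0],0],[1,[0,0,0],0],[1,[0,0,0],0],[1,[0,0,0],0],[1,[0,0,0],0],[1,[0,0,0],0]]}}

```text
time: 26.98
tcp_pos: [0.6683, -0.1082, 0.0485]
ee_rot: [0.0, 0.995, 0.098, 0.001]
ft_force: [-0.7, 0.9, 5.8]
width: 0.314
```

Request:
{"api": "drive_tool", "payload": {"targets": [[1,[0,0,-1],0],[1,[0,0,-2],0],[1,[0,0,-3],0],[1,[0,0,-3],0],[1,[0,0,-3],0],[1,[0,0,-3],0],[1,[0,0,0],0],[1,[0,0,0],0]]}}

```text
time: 27.65
tcp_pos: [0.6684, -0.1084, 0.1992]
ee_rot: [0.001, 0.995, 0.098, 0.002]
ft_force: [0.2, 0.8, -1.8]
width: 0.315
```

```bash
python3 plan.py .564 .2987 .19 11.2
```

```text
t 27.6 p [ 0.6684 -0.1084  0.1992] yaw 11.2 w 0.315 F [ 0.2  0.8 -1.8] j6 1.11 | shift now cm [ -2.32 -41.96   0.83] dist 42.0 | turn 0.0 | shift after turn [ -2.34 -41.96   0.92]
```

Request:
{"api": "drive_tool", "payload": {"targets": [[1,[-0.19,-3.5,0],0],[1,[-0.19,-3.5,0],0],[1,[-0.19,-3.5,0],0],[1,[-0.19,-3.5,0],0],[1,[-0.19,-3.5,0],0],[1,[-0.19,-3.5,0],0],[1,[-0.19,-3.5,0],0],[1,[-0.19,-3.5,0],0],[1,[-0.19,-3.5,0],0],[1,[-0.19,-3.5,0],0],[1,[-0.19,-3.5,0],0],[1,[-0.19,-3.5,0],0],[1,[0,0,0],0],[1,[0,0,0],0]]}}

```text
time: 28.82
tcp_pos: [0.5615, 0.3006, 0.1945]
ee_rot: [0.001, 0.995, 0.099, -0.002]
ft_force: [1.2, -0.8, -1.5]
width: 0.315
```

```bash
python3 plan.py .564 .2987 .0515 11.2
python3 - <<'E'
from seg import *
s,f=grab('wrist','w12.png')
blobs(cloud(s,f),maxv=384,zmin=.011)
E
```

```text
t 28.8 p [0.5615 0.3006 0.1945] yaw 11.4 w 0.315 F [ 1.2 -0.8 -1.5] j6 1.75 | shift now cm [ 0.27  0.22 14.3 ] dist 14.3 | turn 0.004 | shift after turn [ 0.21  0.24 14.3 ]
[444. 104.] all [696. 102.] top c [696.2 102. ] wh [9.6 9.4] a 45.0 z 0.016 mean [696.2 102.2]
[411. 219.] all [555. 108.] top c [552.1 102.8] wh [22.3 48.1] a 63.3 z 0.048 mean [553.2 104.3]
[444. 293.] all [445.  -4.] top c [444.4  -3.7] wh [30.6 29.3] a 12.7 z 0.013 mean [445.1  -4.5]
```

View pics/w12.png

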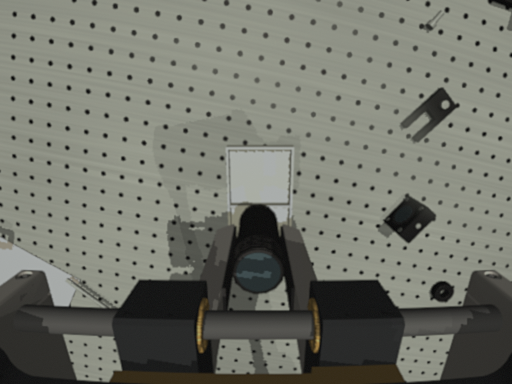

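The tube is aligned above tray2's far pocket, (228–293, 148–205). Lower it.

Request:
{"api": "drive_tool", "payload": {"targets": [[1,[0.2,0.2,3],0],[1,[0,0,3],0],[1,[0,0,3],0],[1,[0,0,2.5],0],[1,[0,0,1.3],0],[1,[0,0,0.7],0],[1,[0,0,0.3],0],[1,[0,0,0.1],0],[1,[0,0,0.1],0],[1,[0,0,0.1],0],[1,[0,0,0],0],[1,[0,0,0],0]]}}

```text
time: 29.87
tcp_pos: [0.5663, 0.298, 0.0569]
ee_rot: [-0.0, 0.995, 0.098, 0.001]
ft_force: [-0.7, 0.3, -1.0]
width: 0.314
```

Request:
{"api": "drive_tool", "payload": {"targets": [[1,[0,0,0.1],0],[1,[0,0,0.1],0],[1,[0,0,0],0],[1,[0,0,0],0]]}}

```text
time: 30.2
tcp_pos: [0.5658, 0.2978, 0.054]
ee_rot: [0.0, 0.995, 0.098, -0.0]
ft_force: [0.4, -0.4, -1.0]
width: 0.315
```

Request:
{"api": "drive_tool", "payload": {"targets": [[1,[0,0,0.1],0],[1,[0,0,0.1],0],[1,[0,0,0.1],0],[1,[0,0,0],0],[1,[0,0,0],0]]}}

```text
time: 30.62
tcp_pos: [0.5659, 0.2979, 0.0516]
ee_rot: [-0.0, 0.995, 0.098, 0.0]
ft_force: [-1.4, 0.5, 3.4]
width: 0.316
```

Request:
{"api": "drive_tool", "payload": {"targets": [[1,[0,0,0.05],0],[0.3,[0,0,0],0],[0.1,[0,0,0],0],[-0.2,[0,0,0],0],[-0.2,[0,0,0],0],[-0.2,[0,0,0],0],[-0.2,[0,0,-1],0],[-0.2,[0,0,-2],0],[-0.2,[0,0,-3],0],[-0.2,[0,0,-3],0],[-0.2,[0,0,-3],0],[-0.2,[0,0,-3],0],[-0.2,[0,0,0],0]]}}

```text
time: 31.7
tcp_pos: [0.5693, 0.2993, 0.2084]
ee_rot: [-0.002, 0.995, 0.098, 0.006]
ft_force: [0.4, -0.1, -0.0]
width: 0.601
```

```bash
python3 plan.py .4515 -.1068 .19 -15
python3 - <<'E'
from seg import *
s,f=grab('wrist','w13.png')
blobs(cloud(s,f),maxv=384,zmin=.011)
E
```

```text
t 31.7 p [0.5693 0.2993 0.2084] yaw 11.2 w 0.601 F [ 0.4 -0.1 -0. ] j6 1.75 | shift now cm [-19.48  37.54   1.5 ] dist 42.3 | turn 0.458 | shift after turn [-0.87 42.27  1.84]
[500.   7.] all [834.  58.] top c [837.7  57.1] wh [19.3  5. ] a 88.9 z 0.025 mean [837.   58.5]
[258. 201.] all [546. 295.] top c [565.4 298.9] wh [29.5 29.6] a 55.5 z 0.079 mean [566.2 299.1]
[403. 223.] all [555. 108.] top c [551.9 102.9] wh [21.3 48. ] a 63.9 z 0.048 mean [553.4 104.2]
```

Request:
{"api": "drive_tool", "payload": {"targets": [[-0.2,[-1.62,3.13,0.1],0],[-0.2,[-1.62,3.13,0.1],0],[-0.2,[-1.62,3.13,0.1],0],[-0.2,[-1.62,3.13,0.1],0],[-0.2,[-1.62,3.13,0.1],0],[-0.2,[-1.62,3.13,0.1],0],[-0.2,[-1.62,3.13,0.1],0],[-0.2,[-1.62,3.13,0.1],0],[-0.2,[-1.62,3.13,0.1],0],[-0.2,[-1.62,3.13,0.1],0],[-0.2,[-1.62,3.13,0.1],0],[-0.2,[-1.62,3.13,0.1],0],[-0.2,[0,0,0],0.114],[-0.2,[0,0,0],0.114],[-0.2,[0,0,0],0.114],[-0.2,[0,0,0],0.114],[-0.2,[0,0,0],0]]}}

```text
time: 33.17
tcp_pos: [0.4473, -0.1083, 0.1876]
ee_rot: [-0.0, 0.991, -0.131, -0.001]
ft_force: [0.1, 0.4, -0.9]
width: 0.599
```

```bash
python3 plan.py .4512 -.1068 .033 -15
python3 - <<'E'
from seg import *
s,f=grab('wrist','w14.png')
blobs(cloud(s,f),maxv=384,zmin=.011)
E
```

```text
t 33.2 p [ 0.4473 -0.1083  0.1876] yaw -15.0 w 0.599 F [ 0.1  0.4 -0.9] j6 1.44 | shift now cm [ 0.37 -0.25 15.46] dist 15.5 | turn -0.001 | shift after turn [ 0.34 -0.25 15.46]
[416.  97.] all [ 494. -298.] top c [ 568.6 -286.4] wh [26.  31.6] a 75.9 z 0.079 mean [ 574.8 -286.1]
[23. 21.] all [696. 100.] top c [696.  100.4] wh [ 9.7 10.1] a 49.3 z 0.016 mean [695.6  99.7]
[236.  97.] all [ 547. -111.] top c [ 547.2 -110. ] wh [29.7 29.5] a 74.7 z 0.041 mean [ 546.9 -110.5]
[ 60. 146.] all [552.  97.] top c [552.1 102. ] wh [21.7 48.1] a 63.0 z 0.049 mean [551.9 100.5]
[257. 185.] all [ 451. -107.] top c [ 451.8 -106.6] wh [23.9 24.1] a 84.4 z 0.056 mean [ 452.1 -106.7]
[181. 202.] all [445.  -6.] top c [445.4  -5.5] wh [29.5 30. ] a 72.3 z 0.013 mean [445.4  -5.9]
[  6. 229.] all [473. 243.] top c [470.  243.8] wh [22.5 45.1] a 62.8 z 0.017 mean [472.6 242.5]
```

View pics/w14.png

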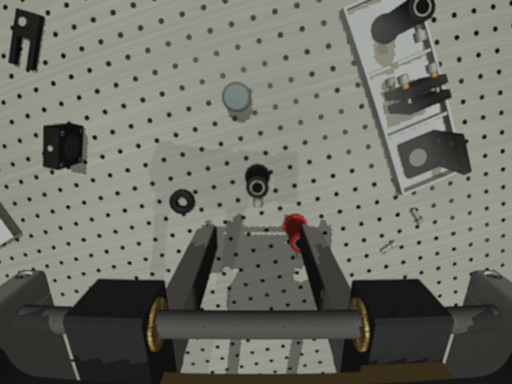

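The short holder at (257,183) has its screw straight along tool x. The red one at (296,230) stays clear of the fingers. Tray3 holds all three parts.

Request:
{"api": "drive_tool", "payload": {"targets": [[-0.2,[0.35,-0.25,3],0],[-0.2,[0,0,3],0],[-0.2,[0,0,3],0],[-0.2,[0,0,3],0],[-0.2,[0,0,2],0],[-0.2,[0,0,1.2],0],[-0.2,[0,0,0],0],[1,[0,0,0],0],[1,[0,0,0],0],[1,[0,0,0],0],[1,[0,0,0],0],[1,[0,0,0],0],[1,[0,0,0],0],[1,[0,0,0],0],[1,[0,0,0],0]]}}

```text
time: 34.47
tcp_pos: [0.4528, -0.1072, 0.0373]
ee_rot: [0.0, 0.992, -0.13, 0.001]
ft_force: [-0.2, 0.4, 6.7]
width: 0.258
```

Request:
{"api": "drive_tool", "payload": {"targets": [[1,[0,0,-1],0],[1,[0,0,-2],0],[1,[0,0,-3],0],[1,[0,0,-3],0],[1,[0,0,-3],0],[1,[0,0,-3],0],[1,[0,0,0],0],[1,[0,0,0],0]]}}

```text
time: 35.13
tcp_pos: [0.4531, -0.1072, 0.1878]
ee_rot: [0.0, 0.992, -0.13, 0.002]
ft_force: [-0.4, -0.4, -1.1]
width: 0.257
```

```bash
python3 plan.py .490 .2841 .19 11.2
```

```text
t 35.1 p [ 0.4531 -0.1072  0.1878] yaw -14.9 w 0.257 F [-0.4 -0.4 -1.1] j6 1.45 | shift now cm [ -6.49 -38.76  -0.26] dist 39.3 | turn -0.456 | shift after turn [ 11.22 -37.66  -0.22]
```

Request:
{"api": "drive_tool", "payload": {"targets": [[1,[-0.59,-3.52,0],0],[1,[-0.59,-3.52,0],0],[1,[-0.59,-3.52,0],0],[1,[-0.59,-3.52,0],0],[1,[-0.59,-3.52,0],0],[1,[-0.59,-3.52,0],0],[1,[-0.59,-3.52,0],0],[1,[-0.59,-3.52,0],0],[1,[-0.59,-3.52,0],0],[1,[-0.59,-3.52,0],0],[1,[-0.59,-3.52,0],0],[1,[0,0,0],-0.114],[1,[0,0,0],-0.114],[1,[0,0,0],-0.114],[1,[0,0,0],-0.114],[1,[0,0,0],0]]}}

```text
time: 36.47
tcp_pos: [0.4877, 0.2836, 0.1839]
ee_rot: [0.001, 0.995, 0.099, -0.002]
ft_force: [0.4, -0.7, -0.9]
width: 0.263
```

```bash
python3 plan.py .490 .2841 .0405 11.2
```

```text
t 36.5 p [0.4877 0.2836 0.1839] yaw 11.3 w 0.263 F [ 0.4 -0.7 -0.9] j6 1.78 | shift now cm [ 0.3  -0.02 14.34] dist 14.3 | turn 0.003 | shift after turn [ 0.23 -0.   14.34]
```

Request:
{"api": "drive_tool", "payload": {"targets": [[1,[0.2,0,3],0],[1,[0,0,3],0],[1,[0,0,3],0],[1,[0,0,2.5],0],[1,[0,0,1.3],0],[1,[0,0,0.7],0],[1,[0,0,0.3],0],[1,[0,0,0.1],0],[1,[0,0,0.1],0],[1,[0,0,0.1],0],[1,[0,0,0],0],[1,[0,0,0],0]]}}

```text
time: 37.47
tcp_pos: [0.4916, 0.2845, 0.0463]
ee_rot: [-0.0, 0.995, 0.098, 0.001]
ft_force: [-0.2, -0.3, -0.2]
width: 0.259
```

Request:
{"api": "drive_tool", "payload": {"targets": [[1,[0,0,0.1],0],[1,[0,0,0.1],0],[1,[0,0,0],0],[1,[0,0,0],0]]}}

```text
time: 37.8
tcp_pos: [0.4911, 0.2843, 0.0435]
ee_rot: [0.0, 0.995, 0.098, -0.0]
ft_force: [0.7, 0.2, -1.3]
width: 0.259
```

Request:
{"api": "drive_tool", "payload": {"targets": [[1,[0,0,0.1],0],[1,[0,0,0.1],0],[1,[0,0,0.1],0],[1,[0,0,0],0],[1,[0,0,0],0]]}}

```text
time: 38.22
tcp_pos: [0.4911, 0.2843, 0.0404]
ee_rot: [0.0, 0.995, 0.098, -0.0]
ft_force: [0.0, 0.3, -0.8]
width: 0.262
```

Request:
{"api": "drive_tool", "payload": {"targets": [[1,[0,0,0.1],0],[1,[0,0,0.05],0],[1,[0,0,0],0],[1,[0,0,0],0]]}}

```text
time: 38.55
tcp_pos: [0.4912, 0.2843, 0.0404]
ee_rot: [-0.0, 0.995, 0.098, 0.0]
ft_force: [-1.5, -1.4, 7.4]
width: 0.262
```

Contact at 7.4 N. Release, lift high, and take a final look.

Request:
{"api": "drive_tool", "payload": {"targets": [[0.3,[0,0,0],0],[0.1,[0,0,0],0],[-0.2,[0,0,0],0],[-0.2,[0,0,0],0],[-0.2,[0,0,0],0],[-0.2,[0,0,-1],0],[-0.2,[0,0,-2],0],[-0.2,[0,0,-3],0],[-0.2,[0,0,-3],0],[-0.2,[0,0,-3],0],[-0.2,[0,0,-3],0],[-0.2,[0,0,-3],0],[-0.2,[-1,1,-3],0],[-0.2,[-1,3,-2],0],[-0.2,[-1,3,0],0],[-0.2,[-1,3,0],0],[-0.2,[-1,3,0],0],[-0.2,[-1,3,0],0],[-0.2,[0,0,0],0],[-0.2,[0,0,0],0]]}}

```text
time: 40.22
tcp_pos: [0.4632, 0.1147, 0.2699]
ee_rot: [-0.0, 0.995, 0.096, 0.001]
ft_force: [0.5, 1.1, 0.6]
width: 0.6
```

```bash
python3 plan.py .5 0 .4 0
python3 - <<'E'
from seg import *
s,f=grab('wrist','w15.png')
blobs(cloud(s,f),maxv=260,zmin=.011)
print('parts only')
blobs(cloud(s,f),maxv=260,zmin=.022)
s,f=grab('scene','s2.png');print('scene');blobs(cloud(s,f),maxv=384,zmin=.022)
E
```

```text
t 40.2 p [0.4632 0.1147 0.2699] yaw 11.0 w 0.6 F [0.5 1.1 0.6] j6 1.47 | shift now cm [  1.43  11.96 -13.02] dist 17.7 | turn 0.193 | shift after turn [  3.68  11.47 -13.01]
[139.  86.] all [545. 292.] top c [564.8 297.3] wh [30.  29.6] a 68.1 z 0.079 mean [564.9 296.8]
[280. 109.] all [552. 104.] top c [551.8 103. ] wh [20.6 48.7] a 62.9 z 0.049 mean [552.1 103. ]
[142. 132.] all [488. 280.] top c [489.6 283.6] wh [23.1 23.4] a 50.9 z 0.059 mean [489.8 283.4]
[493. 199.] all [ 485. -271.] top c [ 486.5 -266.8] wh [239.4  76. ] a 26.7 z 0.016 mean [ 485.2 -270.9]
[422. 143.] all [ 548. -105.] top c [ 547.6 -109.6] wh [28.7 29.9] a 17.3 z 0.041 mean [ 547.8 -108.6]
[505. 194.] all [ 502. -279.] top c [ 497.4 -279.5] wh [25.5  7.8] a 7.8 z 0.036 mean [ 494.5 -277.9]
[332. 194.] all [445.  -5.] top c [445.5  -3.9] wh [29.6 29. ] a 5.5 z 0.013 mean [445.1  -5. ]
[ 44. 226.] all [304. 442.] top c [295.5 434.9] wh [85.2 20.8] a 60.4 z 0.026 mean [296.9 433.8]
[499. 237.] all [ 426. -310.] top c [ 425.8 -325.8] wh [38.9  4.2] a 7.8 z 0.023 mean [ 422.6 -326.2]
[401. 252.] all [ 380. -131.] 
[... 1284 characters left out ...]
[ 378.  -137.8]
[231. 171.] all [ 552. -107.] top c [ 550.5 -110.6] wh [26.6 29.4] a 28.3 z 0.042 mean [ 550.5 -109.3]
[289. 210.] all [557. 105.] top c [553.4 100.6] wh [23.7 47.1] a 64.2 z 0.049 mean [555.1 102.3]
[178. 220.] all [768. -24.] top c [764.1 -28.6] wh [24.1 23.9] a 36.5 z 0.081 mean [765.5 -27.1]
[149. 260.] all [876.  42.] top c [872.5  30.3] wh [39.9 14.6] a 1.2 z 0.142 mean [873.   31.7]
[482. 233.] all [297. 434.] top c [297.  435.1] wh [85.7 21.7] a 59.2 z 0.027 mean [296.6 434. ]
[362. 248.] all [546. 295.] top c [566.1 297.1] wh [28.7 29.3] a 22.1 z 0.079 mean [567.7 297.6]
[239. 329.] all [876. 303.] top c [871.2 302. ] wh [ 64.6 268.7] a 0.4 z 0.148 mean [871.6 313.3]
```

View pics/w15.png

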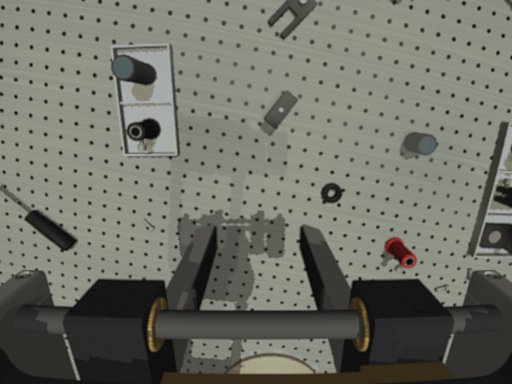

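View pics/s2.png

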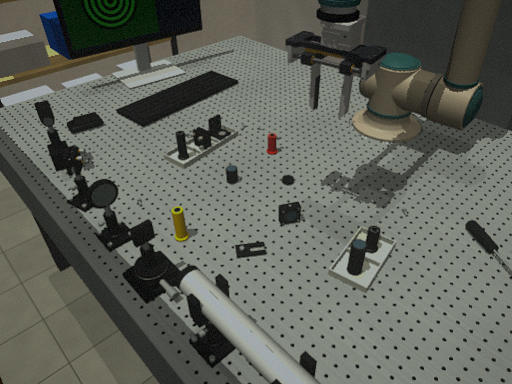

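All five parts stand upright in their pockets, and tube_short (547.6, -110) and lens_plate (552, 103) are where they were. The red and yellow ones are untouched, and the gripper is clear.

```bash
python3 -c "
from plant import manip
print(manip.hand_in())"
```

```text
the job is handed in; nothing more can be done
None
```

Both kits are made up and the job is handed in, at about 40 s of the 134 s allowed. No verdict was reported.

- **Three-pocket tray:** the tall post holder is in the far pocket, the mirror mount in the middle and the angle bracket in the near one.
- **Two-pocket tray:** the long lens tube is in the far pocket and the short post holder in the near one.
- **Setting down:** each part was lowered until the wrist felt the pocket floor, at 3–11 N, before it was released.

The last pictures showed:

- **Kit parts:** the measured centres are within about 4 mm of the intended spots. Every top is 3–4 mm above its height on the table, which fits standing flat on the 3 mm floor. The bracket and mirror mount were measured just after placing; the final scene view shows them standing in the tray.
- **Parts to leave:** the short lens tube and the plain lens plate measure within about 1 mm of their starts from the wrist camera. The scene camera reads 2–3 mm different, which is about its calibration error.
- **Look-alikes:** the red and yellow holders were not touched.

No check failed.

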